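Glaze test tile from the leaning drying stand to the sample rack

ROBOT

A 6-joint arm with a two-finger parallel gripper is mounted at the origin on the work surface; the furniture and walls round the work are solid. World frame = base frame: x ahead of the robot, y to its left, z up, the work surface at z = 0. Lengths are in m, angles in degrees, forces in N, time in s.
With the tool pointing down it reaches from about 0.3 to 0.775 m from the base axis. Payload 14.6 kg.
Tool frame: the origin (TCP) lies on the mounting face of the last link; the fingertips stand 199 mm ahead of it and the grasp point (between the pads) lies 180 mm ahead of it; z points along the fingers, y is the line along which they close (so a half turn about z gives the same grasp; the last joint's range is limited). The gripper opens to 94 mm and grips with 3 to 60 N. Pads are 16 mm wide; open, the fingers measure 119 mm over their backs; the gripper's body (75 mm by 177 mm) begins 78 mm behind the grasp point.
Start: joints at [69.981, 17.183, 87.147, -0, 75.671, -3.816], TCP at [0.153, 0.528, 0.405] pointing down, gripper open.
Joint ranges: [-173.82, 173.82], [-45.26, 126.66], [13.44, 144.39], [-59.66, 239.66], [0, 175.72], [-146.38, 146.38]. Speed limits (degrees/s): [127.2, 127.2, 147.25, 180, 180, 180].

INTERFACE

Orientations are given as a 3x3 rotation matrix whose columns are the frame's x, y, z axes.
In Python, from rig import status, read_camera, job, look_for, regions_of, tip_of gives the robot as it stands.
- The arm moves only by the tool carry_out, never from a script. Its argument "increments" is a list of rows, each a list of 5 numbers: the shift along the tool's x, y, z in m, then the turn about the tool's z in rad, then the opening, from -1 (shut) to 1 (fully open). In form: [[x, y, z, twist, gripper], ...]. A call has 1 to 20 rows; each row shifts and turns the commanded pose from where the row before left it, along the tool's axes as they then stand; what a row does not reach is not made up. A row lasts 1/10 s, in which the tool goes at most 50 mm and 8.59 degrees, less where a joint would pass 70% of its speed; a pose out of reach is approached as far as the arm can. A call is refused whole if a number of a shift passes 0.05 or a number of a turn 0.15, either way. A call with a gripper value outside its range is refused whole. The fingers move at their own pace and stop on an object; "newtons" is the grip in N (left out, the last holds). Time passes only in rows, so rows that do not move let the fingers close. It gives the time, the measured TCP pose, the force, the opening and the grip force at its end, in the units of the state.
- status.read_state(): the state, without advancing time (a new reading comes with each control period).
- read_camera(name): name is "scene" or "top"; returns a dict with "pixels" (480x640x3 uint8, red, green, blue), "depth" (480x640 float32, m along the optical axis (not along the pixel's ray), 0 where there is no reading), "mtx" (3x3 intrinsics, pixels), "k1" (the pictures are not rectified: a ray, as slopes to the right and down, at radius r is drawn at 1 + k1 r^2 times it, then the intrinsics apply), "origin" and "rotation" of the camera in the world. Camera axes: x right, y down, z forward; pixel columns grow to the right and rows downward; lengths in m; the calibration is good to about 2 mm. A picture is of the moment at which its call begins.
- job.hand_in(): hands the job in; it is judged then, once.
Trained networks look in a picture, given as the dict that the camera call returned (one of the last four; its "shot" number tells which), for a name from the list of things; names that differ only in an ending like _2 or _b are one class to them, and where a whole thing is asked for, a point or a joint stands for the part that bears it (a point fixed in the world has none). Each returns a list of dicts, best first, with "conf" (0 to 1); they miss things now and then, are a little off and sometimes report something else, mostly with a low value. They report only what shows in the picture. A call takes as long as a camera call. They do not tell look-alikes from the thing itself.
- look_for(picture, name): "at" ([x, y, z] in m, in the coordinates of the camera as it stood for that picture, good to about 4 mm: the middle of the surface that is visible of it).
- regions_of(picture, name): "mask" (480x640 bool, what is visible of it).
- tip_of(picture, name): "at" ([x, y, z] in m, in the coordinates of the camera as it stood for that picture, good to about 4 mm: a listed point, or the origin of a listed thing).
The state is a dict: "clock": time; "joint_pos": joint angles; "qvel": joint speeds; "effort": joint torques, N m; "position": TCP position; "orientation": TCP orientation; "contact_force": force on the tool from outside, world axes, zero at the start; "moment": the same for the moment, N m; "finger_gap": finger opening in m; "finger_force": force on a finger pad.
Only numpy, scipy, OpenCV 4.12 (cv2) and the standard library are available. Lean on these libraries where they do the work, as an engineer would, in place of code of your own. Each camera call takes 0.05 s, during which the arm holds its last target. There are 200 camera calls.

TASK

Draw the blue glaze test tile out of the light drying stand, straight along its leaning slot, so that the stand is not tipped, lifted or dragged and the green tile stays in it. Then find the slot in the rack's sliding carriage, slide the blue tile into it upright, end first, and push it fully home against the spring. Leave the ochre tile, tape roll, stamp and slip trailer where they are.

Things in the scene. Friction and masses are not known exactly. Their poses are not given: they have to be found in the camera images.
- tile_blue: blue glazed test tile, a plate 55 (x) x 38 (y) x 7 mm (z), 24 to 42 g. Origin: centre of one large face; the tile fills z 0 to 7 mm. At the start its x points up along the slot, 0.45 rad off vertical, top leaning to the stand's -x, and its z points to that side. It stands in the near or far slot, its top 27 mm free. Grip it across the 38 mm width.
- tile_green: green glazed test tile of the same size and axes, standing in the stand's other slot; it stays there
- tile_ochre: ochre glazed test tile of the same size and axes, standing upright in the rack's fixed block, at its x = +44 mm; it stays there
- stand: light loose plywood drying stand, 64 to 104 g, easily tipped. Origin: centre of underside, z up; foot 84 (x) x 54 (y) mm. Two slots at x = -18 and +18 mm, axes leaning 0.45 rad from z toward -x; each 28 mm deep along its axis, 41 mm wide (y), 9 mm thick: 1.5 mm play per side in width, 1 mm in thickness. Slot floor 22 mm over the table; pockets 47 mm wide outside, top edge 51 mm high.
- rack: sample rack fixed to the table. Origin: underside, z up. Dark base 124 (x) x 82 (y) mm, 6 mm thick. On it at x = +44 mm a fixed pale block, 32 mm in x, holds the ochre tile; on two rails sits a browner carriage block, 48 (x) x 66 (y) mm, one empty slot in its middle. It is clamped anywhere within 12 mm in x of x = -20 mm; just where is not reported. Both tops are flat, 40 mm over the table.
- slot (a point): nominal floor centre of the empty slot (carriage at x = -20 mm), 13 mm over the table, axes as the rack's; the true one is up to 12 mm off along x. Slot 10 mm thick (x), 42 wide (y), 27 deep, 1 mm chamfer at the mouth; a tile home stands 28 mm out. A spring leaf in its +x wall, from 6 mm down, presses on the tile: pushing past takes about 3 to 7 N, a tile let go part way sticks. Either end down.
- tape: roll of tan paper tape lying flat, 64 mm across, 24 mm high, origin at the centre of its underside; leave it alone
- stamp: small turned wooden stamp, 26 mm across, 60 mm high, origin at the centre of its underside; leave it alone
- trailer: red rubber slip trailer bulb with a white nozzle, 54 mm across, 100 mm high, origin at the centre of its underside; leave it alone
There are look-alikes about, which are no part of the job. What is shaped like the tile_blue but pink or red is not meant.

How it is judged (in metres and radians):
On the way:
1. the blue tile is drawn clear of the stand, which stands upright where it was (z of tile_blue in the frame of stand above 0.085 m and contact force between tile_blue and stand below 0.02 N and angle between stand's own z axis and vertical below 0.05 rad and distance of stand from where it was at the start of the episode below 0.006 m), for 0.2 s.
At the end, for the whole second after the job is handed in: Blue tile released and at rest, upright within 0.12 rad in the carriage slot, its low end within 2.5 mm of the slot floor. Stand upright within 0.05 rad and within 6 mm of its place, at rest; green tile moved less than 12 mm, ochre tile less than 6 mm (z of tile_blue in the frame of slot between 0.0245 and 0.03 m and x of tile_blue in the frame of slot between -0.0185 and 0.0185 m and y of tile_blue in the frame of slot between -0.005 and 0.005 m and angle between the x axis of tile_blue and the z axis of rack, either way round below 0.12 rad and linear speed of each of tile_blue, stand below 0.01 m/s and angle between stand's own z axis and vertical below 0.05 rad and distance of each of stand, tile_ochre from where it was at the start of the episode below 0.006 m and distance of tile_green from where it was at the start of the episode below 0.012 m); the robot touches nothing.
It fails at once if the stand is tipped by more than 0.12 rad or lifted more than 8 mm (angle between stand's own z axis and vertical above 0.12 rad or height (world z) of stand above 0.008 m).
It fails at once if the stand is dragged more than 6 mm from its place (distance of stand from where it was at the start of the episode above 0.006 m).
It fails at once if the green tile is shifted by more than 12 mm (distance of tile_green from where it was at the start of the episode above 0.012 m).
It fails at once if the ochre tile is shifted by more than 6 mm (distance of tile_ochre from where it was at the start of the episode above 0.006 m).
It fails at once if the tape roll, the stamp or the slip trailer is moved more than 15 mm (distance of any of tape, stamp, trailer from where it was at the start of the episode above 0.015 m).
It also fails if it takes over 54 s, if anything falls off the work surface, if the arm or the gripper's body presses on something with over 40 N, if the wrist force passes 120 N, or if a joint passes its speed limit or range.

## Working session

There is one attempt and no reset: what is moved stays moved. The work goes in short steps, Python scripts to look and compute and a tool call to move; the robot and the scene stay as the last step left them, time stands still between calls to the robot, and variables do not carry over. Pictures are saved under pics/ and viewed, at most 13 in all, crops included, and the job is handed in when it is done.

Besides the shell and the picture viewer there is one more tool, called after "Emit:" by a JSON object that holds its "method" and its "body". carry_out: Moves the arm, as the interface text tells. Its arguments: {"type":"object","properties":{"increments":{"type":"array"},"newtons":{"type":"number"}},"required":["increments"]}

```bash
mkdir -p pics; cat > h.py <<'E'
import numpy as np, cv2
from rig import status, read_camera, job, look_for, regions_of, tip_of
def w(p,a): return np.array(p['origin'])+np.array(p['rotation'])@np.array(a)
def cloud(p,mask=None):
    v,u=np.nonzero((p['depth']>0)&(np.ones((480,640),bool) if mask is None else mask))
    K=np.array(p['mtx'],float)
    q=cv2.undistortPoints(np.stack([u,v],1).astype(np.float64)[:,None],K,np.array([p['k1'],0,0,0.]))[:,0]
    d=p['depth'][v,u][:,None]
    return np.hstack([q*d,d])@np.array(p['rotation']).T+np.array(p['origin']),u,v
def save(p,n,crop=None,s=1):
    im=p['pixels'][:,:,::-1]
    if crop: im=im[crop[1]:crop[3],crop[0]:crop[2]]
    cv2.imwrite('pics/'+n,cv2.resize(im,None,fx=s,fy=s,interpolation=cv2.INTER_CUBIC))
E
python3 - <<'E'
from h import *
np.set_printoptions(precision=4,suppress=True)
s=status.read_state();print(s)
for c in ('scene','top'):
    p=read_camera(c);save(p,c+'1.png');print(c,p['origin'],p['k1'],np.array(p['rotation']).tolist())
    for n in ('tile_blue','tile_green','tile_ochre','stand','rack','slot','tape','stamp','trailer'):
        print(n,'look',[(w(p,d['at']),round(d['conf'],2)) for d in look_for(p,n)][:3],'tip',[(w(p,d['at']),round(d['conf'],2)) for d in tip_of(p,n)][:2])
E
```

```text
{'clock': 0.0, 'joint_pos': array([69.9819, 17.2158, 87.1798, -0.0004, 75.6712, -3.8158]), 'qvel': array([ 0.0534,  0.1206, -0.0139, -0.083 , -0.0243, -0.0123]), 'effort': array([ -0.001 , -53.18  , -35.2731,   0.0707,   0.0244,  -0.0002]), 'position': array([0.1535, 0.5281, 0.4041]), 'orientation': array([[-0.9603,  0.279 , -0.0004],
       [ 0.279 ,  0.9603, -0.0011],
       [ 0.0001, -0.0012, -1.    ]]), 'contact_force': array([-0.6671, -0.9789, -0.0557]), 'moment': array([ 0.0065, -0.0061, -0.0437]), 'finger_force': 0.0, 'finger_gap': 0.09424125190427189}
scene [ 0.0259 -0.4366  0.6069] -0.03896870097242645 [[0.5029601003585099, -0.5453478995456278, 0.670542173102132], [-0.8641062366607049, -0.33410468386995223, 0.37642326174166374], [0.0187496456348282, -0.7687455552244391, -0.639279846476672]]
tile_blue look [(array([ 0.5822, -0.0997,  0.0043]), 0.73), (array([ 0.6531, -0.1751,  0.0032]), 0.57), (array([ 0.5271, -0.199 ,  0.07  ]), 0.54)] tip [(array([ 0.5885, -0.0996,  0.0003]), 0.85), (array([ 0.6599, -0.1723, -0.0017]), 0.81)]
tile_green look [(array([ 0.4967, -0.1918,  0.07
[... 1662 characters left out ...]
7), (array([0.5925, 0.0752, 0.0439]), 0.54)]
stand look [(array([ 0.5466, -0.1959,  0.031 ]), 0.74)] tip [(array([ 0.5343, -0.1992,  0.0001]), 0.77)]
rack look [(array([0.5705, 0.0736, 0.008 ]), 0.84), (array([ 0.5384, -0.1925,  0.0633]), 0.73)] tip [(array([0.5468, 0.0841, 0.0024]), 0.69)]
slot look [(array([0.5715, 0.0798, 0.005 ]), 0.73)] tip [(array([0.5483, 0.0847, 0.0024]), 0.62), (array([0.5307, 0.0951, 0.0116]), 0.55)]
tape look [(array([ 0.4822, -0.3592,  0.0208]), 0.58)] tip [(array([ 0.4852, -0.3625, -0.004 ]), 0.85)]
stamp look [(array([0.5712, 0.0712, 0.0074]), 0.35)] tip [(array([ 0.7198, -0.0233, -0.0028]), 0.5)]
trailer look [] tip [(array([ 0.6061, -0.3945,  0.0016]), 0.68)]
```

View pics/scene1.png

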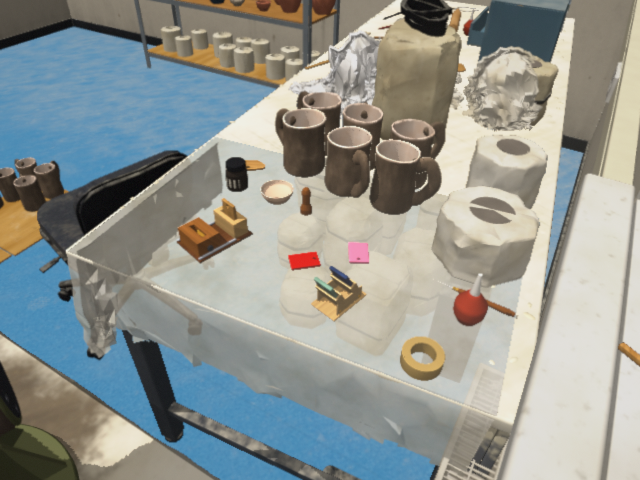

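View pics/top1.png

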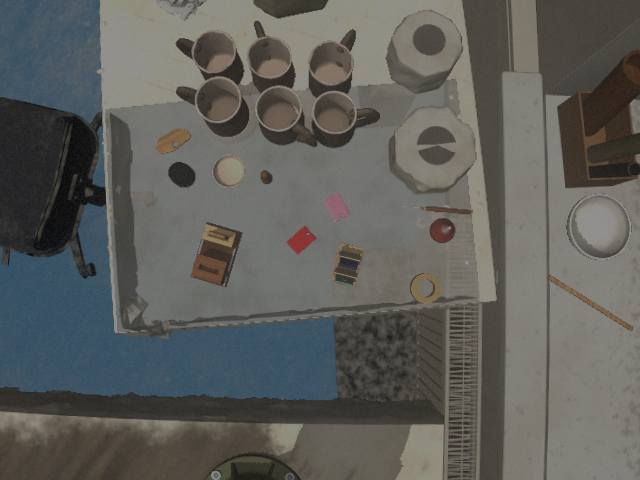

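The scene view shows the stand near (340,290), with the blue tile behind the green one, and the rack near (215,230) with its dark empty slot. In the top view the stand is at (348,265) and the rack at (216,255). The pink and red plates lying flat are look-alikes. Next I'll measure.

```bash
python3 - <<'E'
from h import *
np.set_printoptions(precision=4,suppress=True)
C={}
for c in ('scene','top'):
    p=read_camera(c); P,u,v=cloud(p); rgb=p['pixels'][v,u].astype(int)
    np.savez('pics/'+c+'.npz',P=P,u=u,v=v,rgb=rgb); print(c,p['mtx'])
    hsv=cv2.cvtColor(p['pixels'],cv2.COLOR_RGB2HSV)[v,u]
    near=np.linalg.norm(P[:,:2]-[.53,-.195],axis=1)<.07
    for n,lo,hi in (('blue',105,130),('green',60,100)):
        m=near&(hsv[:,0]>=lo)&(hsv[:,0]<=hi)&(hsv[:,1]>90)&(P[:,2]>.03)
        Q=P[m]; 
        if len(Q)<5: print(n,len(Q));continue
        print(n,len(Q),Q.mean(0),Q.min(0),Q.max(0)); e=np.linalg.svd(Q-Q.mean(0))[2]; print(e)
    m=near&(P[:,2]>.003)
    print('stand all',P[m].min(0),P[m].max(0),np.histogram(P[m][:,2],bins=np.arange(0,.09,.005))[0])
    for z0,z1 in ((.003,.014),(.044,.056)):
        print(z0,cv2.minAreaRect((P[m&(P[:,2]>z0)&(P[:,2]<z1)][:,:2]*1000).astype(np.float32)))
    near=np.linalg.norm(P[:,:2]-[.555,.083],axis=1)<.1
    for z0,z1 in ((.003,.012),(.034,.046)):
        m=near&(P[:,2]>z0)&(P[:,2]<z1)
        print('rack',z0,m.sum(),np.median(P[m][:,2]),cv2.minAreaRect((P[m][:,:2]*1000).astype(np.float32)))
    if c=='top': save(p,'c1.png',(180,210,380,300),4)
    else: save(p,'c2.png',(170,185,370,325),4)
E
```

```text
scene [[482.7227   0.     316.6963]
 [  0.     482.7227 236.3769]
 [  0.       0.       1.    ]]
blue 47 [ 0.5278 -0.1966  0.0714] [ 0.5228 -0.2113  0.0693] [ 0.5322 -0.1804  0.0737]
[[-0.2412 -0.9705 -0.0034]
 [ 0.9683 -0.2409  0.066 ]
 [-0.0648  0.0126  0.9978]]
green 0
stand all [ 0.4626 -0.2564  0.003 ] [ 0.5949 -0.1256  0.0742] [260 358  78  77  86 106  73  60 119 119  64  37  39  65 153   0   0]
0.003 ((525.2824096679688, -199.30075073242188), (125.41548156738281, 129.0093536376953), 31.802839279174805)
0.044 ((522.7528076171875, -193.04208374023438), (47.930850982666016, 52.85246276855469), 77.4701156616211)
rack 0.003 787 0.006586019938399468 ((558.9602661132812, 83.94754028320312), (193.3521270751953, 178.63629150390625), 67.48088836669922)
rack 0.034 954 0.04019682249806755 ((550.542724609375, 85.98387145996094), (69.03840637207031, 114.46028137207031), 75.29931640625)
top [[579.2523   0.     321.9949]
 [  0.     579.2523 233.6068]
 [  0.       0.       1.    ]]
blue 0
green 0
stand all [ 0.4604 -0.2633  0.003 ] [ 0.5975 -0.1259  0.076 ] [261 134   8   4  19  58  61  56  93 131  68  46  44  73  79   2   0]
0.003 ((529.8883666992188, -194.52890014648438), (137.4084930419922, 132.94229125976562), 73.61909484863281)
0.044 ((524.862060546875, -193.5655059814453), (47.28474426269531, 53.22135925292969), 75.88131713867188)
rack 0.003 1288 0.005165363116886534 ((555.502685546875, 82.85604858398438), (196.0113525390625, 195.8785400390625), 16.10268211364746)
rack 0.034 1024 0.03952197206221664 ((550.0791015625, 86.19896697998047), (68.25492095947266, 113.85464477539062), 74.28305053710938)
```

View pics/c1.png

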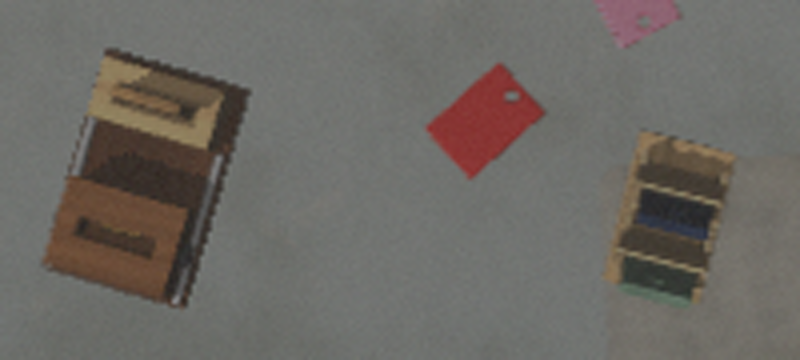

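View pics/c2.png

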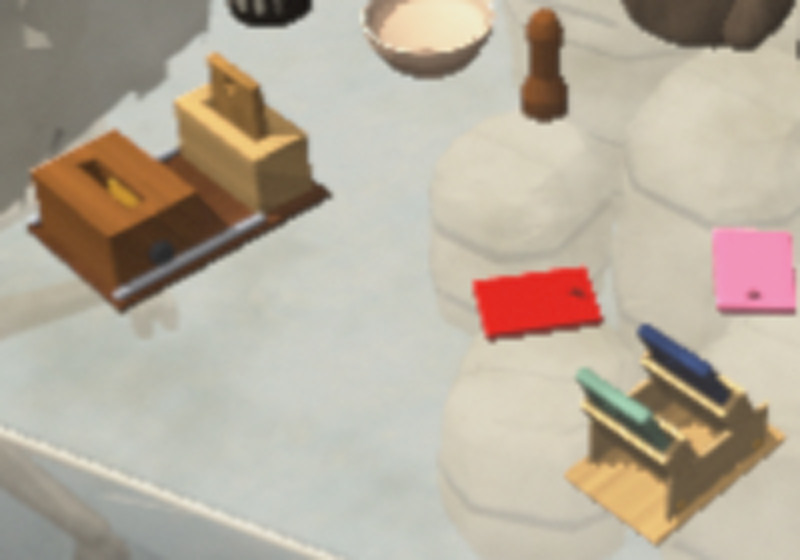

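The crops show the rack with the carriage nearest the robot: its empty slot is at about (115,238) in the top crop and (112,182) in the scene crop. The blue tile is in the stand's far slot, with its top edge from (645,330) to (725,395) in the scene crop. Rack and stand both have a yaw of about -14 to -15°, which the tool already nearly matches. I'll move to above the tile.

Emit:
{"method": "carry_out", "body": {"increments": [[-0.0285,-0.0295,0.002,0,0.2],[-0.0285,-0.0295,0.002,0,0.2],[-0.0285,-0.0295,0.002,0,0.2],[-0.0285,-0.0295,0.002,0,0.2],[-0.0285,-0.0295,0.002,0,0.2],[-0.0285,-0.0295,0.002,0,0.2],[-0.0285,-0.0295,0.002,0,0.2],[-0.0285,-0.0295,0.002,0,0.2],[-0.0285,-0.0295,0.002,0,0.2],[-0.0285,-0.0295,0.002,0,0.2],[-0.0285,-0.0295,0.004,0,0.2],[-0.0285,-0.0295,0.004,0,0.2],[-0.0285,-0.0295,0.004,0,0.2],[-0.0285,-0.0295,0.004,0,0.2],[-0.0285,-0.0295,0.004,0,0.2],[-0.0285,-0.0295,0.004,0,0.2],[-0.0285,-0.0295,0.004,0,0.2],[-0.0285,-0.0295,0.004,0,0.2],[-0.0285,-0.0295,0.004,0,0.2],[-0.02,-0.0295,0.004,-0.039,0.2]], "newtons": 15}}

```text
clock: 4.0
position: [0.5288, -0.1969, 0.3443]
orientation: [[-0.97, 0.241, 0.0], [0.241, 0.97, -0.0], [-0.0, 0.0, -1.0]]
contact_force: [-0.4, 1.3, -0.4]
finger_gap: 0.0562
finger_force: 0.0
```

```bash
cat >> h.py <<'E'
def grip_check(p,s,zr=(.0,.03)):
    """finger points near the tips, in tool xy relative to FK"""
    P,u,v=cloud(p); T=(P-s['position'])@s['orientation']
    m=(T[:,2]>.199-zr[1])&(T[:,2]<.204)&(abs(T[:,0])<.03)&(abs(T[:,1])<.07)
    return T[m]
E
python3 - <<'E'
from h import *
np.set_printoptions(precision=4,suppress=True)
s=status.read_state();print(s['position'],s['orientation'].tolist())
for c in ('scene','top'):
    p=read_camera(c);T=grip_check(p,s)
    print(c,len(T))
    for sg in (-1,1):
        Q=T[np.sign(T[:,1])==sg]
        if len(Q)>3: print(sg,len(Q),np.percentile(Q,[2,50,98],axis=0).tolist())
    if c=='scene': save(p,'g1.png',(270,150,410,330),4 if 0 else 3)
E
```

```text
[ 0.5288 -0.1969  0.3443] [[-0.9704430216171013, 0.2413302968250627, 0.0001721307562485289], [0.24133029368706363, 0.9704430368760908, -3.9084855320585666e-05], [-0.00017647545356949944, 3.610740861296107e-06, -0.9999999844216882]]
scene 361
-1 166 [[-0.00851668483215133, -0.040316798493909206, 0.16928871876191628], [0.007528959981154993, -0.03877605556286423, 0.1802919298345962], [0.009765401276426505, -0.029161401796635397, 0.19459109298959876]]
1 195 [[-0.007901604437311542, 0.027820124839790756, 0.16923474799048258], [0.005370409925569827, 0.029826513751326587, 0.18257568218662623], [0.0096902253541244, 0.03936446800895059, 0.1982595224744567]]
top 0
```

View pics/g1.png

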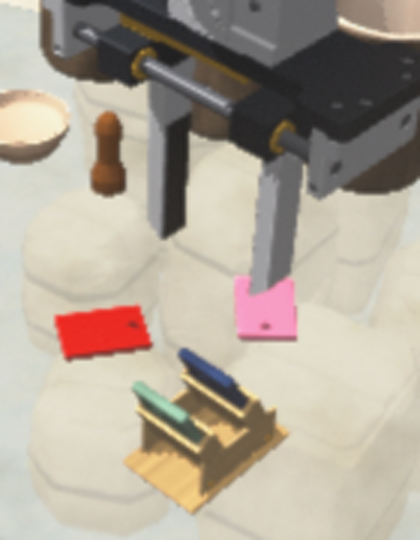

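The picture shows both fingers straddling above the blue tile, and the FK check puts the camera within 1 mm. I'll descend and close.

Emit:
{"method": "carry_out", "body": {"increments": [[-0.0028,0.0015,0.02,0,0.0],[0,0,0.02,0,0.0],[0,0,0.02,0,0.0],[0,0,0.02,0,0.0],[0,0,0.0118,0,0.0],[0,0,0,0,0.0],[0,0,0,0,0.0]], "newtons": 15}}

```text
clock: 4.8
position: [0.5313, -0.1942, 0.2536]
orientation: [[-0.97, 0.241, 0.001], [0.241, 0.97, -0.0], [-0.001, -0.0, -1.0]]
contact_force: [0.3, -0.5, -1.0]
finger_gap: 0.0471
finger_force: 0.0
```

```bash
python3 - <<'E'
from h import *
p=read_camera('scene');s=status.read_state();print(s['position'],s['contact_force'],s['finger_gap'])
save(p,'g2.png',(290,220,390,340),5)
E
```

```text
[ 0.53134608 -0.19428845  0.25390798] [ 0.02488515  0.02372525 -0.16067967] 0.04714947796262375
```

View pics/g2.png

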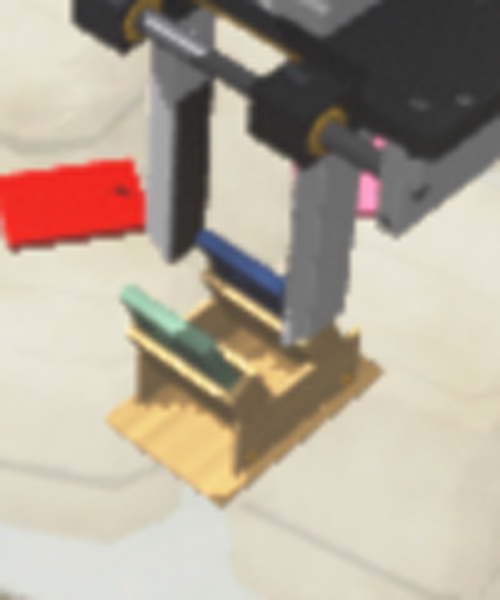

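The fingers straddle the blue tile's top, with the tips just above the pocket edge. I'll nudge 1.5 mm sideways and close.

Emit:
{"method": "carry_out", "body": {"increments": [[0,-0.0015,0.001,0,0.0],[0,0,0,0,-0.1],[0,0,0,0,-0.15],[0,0,0,0,-0.2],[0,0,0,0,-0.3],[0,0,0,0,-0.4],[0,0,0,0,-0.4]], "newtons": 12}}

```text
clock: 5.55
position: [0.5308, -0.1958, 0.252]
orientation: [[-0.97, 0.241, 0.0], [0.241, 0.97, -0.0], [-0.0, -0.0, -1.0]]
contact_force: [-1.2, 1.1, 2.8]
finger_gap: 0.038
finger_force: 12.0
```

Emit:
{"method": "carry_out", "body": {"increments": [[0.0013,0,-0.0027,0,-0.4],[0.0013,0,-0.0027,0,-0.4],[0.0013,0,-0.0027,0,-0.4],[0.0013,0,-0.0027,0,-0.4],[0.0013,0,-0.0027,0,-0.4],[0.0013,0,-0.0027,0,-0.4]]}}

```text
clock: 6.15
position: [0.5231, -0.1939, 0.2683]
orientation: [[-0.97, 0.241, 0.0], [0.241, 0.97, 0.0], [-0.0, 0.0, -1.0]]
contact_force: [-1.3, 0.6, -0.4]
finger_gap: 0.0375
finger_force: 12.0
```

```bash
python3 - <<'E'
from h import *
p=read_camera('scene');s=status.read_state();print(s['position'],s['contact_force'],s['finger_gap'],s['finger_force'])
save(p,'g3.png',(290,220,390,340),5)
d=tip_of(p,'stand');print([(w(p,x['at']),x['conf']) for x in d])
E
```

```text
[ 0.52302472 -0.19386259  0.26871945] [ 0.57102626 -0.19145507  0.0342667 ] 0.03738400313510067 11.999189704656601
[(array([ 0.5349949 , -0.19682762, -0.0008095 ]), 0.59), (array([ 0.48623208, -0.36190193,  0.00367158]), 0.19)]
```

View pics/g3.png

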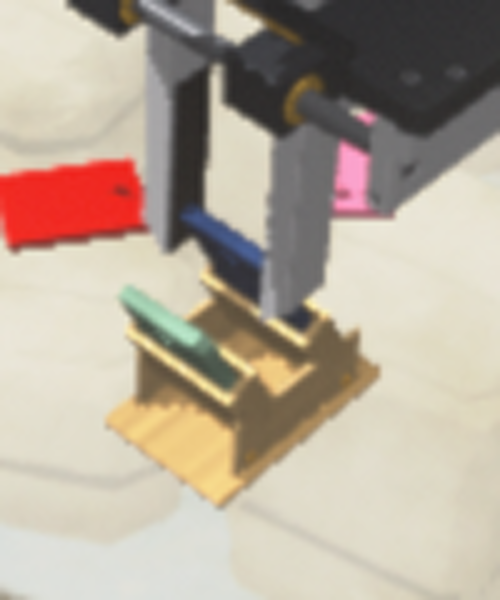

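The tile rises with the fingers and the stand hasn't moved. I'll continue along the axis.

Emit:
{"method": "carry_out", "body": {"increments": [[0.0013,0,-0.0027,0,-0.4],[0.0013,0,-0.0027,0,-0.4],[0.0013,0,-0.0027,0,-0.4],[0.0013,0,-0.0027,0,-0.4],[0.0013,0,-0.0027,0,-0.4],[0.0013,0,-0.0027,0,-0.4],[0.0013,0,-0.0027,0,-0.4],[0.0026,0,-0.0054,0,-0.4],[0.0026,0,-0.0054,0,-0.4],[0.0026,0,-0.0054,0,-0.4],[0.0026,0,-0.0054,0,-0.4],[0.0026,0,-0.0054,0,-0.4],[0,0,0,0,-0.4],[0,0,0,0,-0.4],[0,0,0,0,-0.4]]}}

```text
clock: 7.75
position: [0.5017, -0.1886, 0.3137]
orientation: [[-0.97, 0.241, -0.0], [0.241, 0.97, 0.0], [0.0, 0.0, -1.0]]
contact_force: [-0.1, -0.3, -0.6]
finger_gap: 0.0378
finger_force: 12.0
```

```bash
python3 - <<'E'
from h import *
np.set_printoptions(precision=4,suppress=True)
s=status.read_state();print(s['position'],s['finger_gap'],s['orientation'][:2,1])
p=read_camera('scene')
P,u,v=cloud(p);hsv=cv2.cvtColor(p['pixels'],cv2.COLOR_RGB2HSV)[v,u]
T=(P-s['position'])@s['orientation']
m=(hsv[:,0]>=100)&(hsv[:,0]<=130)&(hsv[:,1]>90)&(abs(T[:,0])<.05)&(abs(T[:,1])<.025)&(T[:,2]>.16)
Q=T[m];print(len(Q),Q.min(0),Q.max(0))
# y-binned tilt of near face: fit x vs z
print(np.polyfit(Q[:,2],Q[:,0],1))
e=np.linalg.svd(Q-Q.mean(0))[2];print(Q.mean(0),e)
print([(w(p,x['at']),x['conf']) for x in tip_of(p,'stand')],[(w(p,x['at']),x['conf']) for x in look_for(p,'tile_green')])
# rack fine measure: top planes
z=np.load('pics/top.npz');za=np.load('pics/scene.npz')
for n,d in (('top',z),('scene',za)):
    P=d['P'];k=(np.linalg.norm(P[:,:2]-[.555,.083],axis=1)<.09)&(abs(P[:,2]-.04)<.004)
    for a in (-.25,-.26,-.27):
        X=P[k][:,:2]@np.array([np.cos(a),np.sin(a)]);Y=P[k][:,:2]@np.array([-np.sin(a),np.cos(a)])
        car=X<X.min()+.05; 
        print(n,a,'car x',X[car].min(),X[car].max(),'blk',X[~car].min(),X[~car].max(),'y car',np.percentile(Y[car],[1,99]),'blk',np.percentile(Y[~car],[1,99]))
    if 1:
        a=-.26;X=P[:,:2]@np.array([np.cos(a),np.sin(a)]);Y=P[:,:2]@np.array([-np.sin(a),np.cos(a)])
        yc=np.median(Y[k]);xs=X[k].min()
        h=(X>xs+.008)&(X<xs+.04)&(abs(Y-yc)<.027)&(P[:,2]<.036)&(P[:,2]>.008)
        print('hole',h.sum(),X[h].mean(),X[h].min(),X[h].max(),Y[h].mean(),Y[h].min(),Y[h].max(),P[h][:,2].min())
E
```

```text
[ 0.5017 -0.1886  0.3137] 0.03781527449756787 [0.2414 0.9704]
64 [-0.0002 -0.0146  0.1786] [0.0454 0.0226 0.8998]
[ 0.0568 -0.0072]
[0.0056 0.0022 0.2256] [[ 0.0567  0.0237  0.9981]
 [-0.0057  0.9997 -0.0235]
 [-0.9984 -0.0044  0.0568]]
[(array([ 0.538 , -0.1949,  0.0012]), 0.65)] [(array([ 0.4967, -0.1922,  0.0692]), 0.69)]
top -0.25 car x 0.45486456453235424 0.5037682934213358 blk 0.5362943039786108 0.5688683429011449 y car [0.1869 0.2531] blk [0.1852 0.2517]
top -0.26 car x 0.4526067946366562 0.5012663028331902 blk 0.5342725702207465 0.5663596464388051 y car [0.1916 0.2579] blk [0.1907 0.2573]
top -0.27 car x 0.450260795822015 0.4989918986927391 blk 0.5319611807471452 0.5640118303306405 y car [0.1963 0.2626] blk [0.1962 0.2628]
hole 113 0.47643073717334766 0.4617899861457914 0.491349149811798 0.22811313998621144 0.19769773846694297 0.2491059286045415 0.00809065125801145
scene -0.25 car x 0.45471717966299 0.5046959225480139 blk 0.504875867565174 0.5693204505973642 y car [0.187  0.2533] blk [0.1855 0.252 ]
scene -0.26 car x 0.4528130112916144 0.5026979730238424 blk 0.5336706387731606 0.5672467124363461 y car [0.1919 0.2582] blk [0.1911 0.2576]
scene -0.27 car x 0.4508635619964525 0.5004698091041221 blk 0.5311678808186864 0.5652532105402932 y car [0.1967 0.2629] blk [0.1965 0.263 ]
hole 160 0.4771659220147635 0.46082150803938476 0.49273494682250407 0.20502533882663826 0.1928500726950651 0.2467537918935063 0.00803551814926351
```

The tile is clear of the stand, and the stand and green tile are unmoved. It still leans 0.45 rad in the grip and the tool can't tilt. So I'll bring it in front of the carriage's -x face and press it flush there, which pivots it upright and also locates the carriage by touch.

Emit:
{"method": "carry_out", "body": {"increments": [[0,0,-0.018,0,-0.4],[0.0111,0.0281,0,0,-0.4],[0.0111,0.0281,0,0,-0.4],[0.0111,0.0281,0,0,-0.4],[0.0111,0.0281,0,0,-0.4],[0.0111,0.0281,0,0,-0.4],[0.0111,0.0281,0,0,-0.4],[0.0111,0.0281,0,0,-0.4],[0.0111,0.0281,0,0,-0.4],[0.0111,0.0281,0,0,-0.4],[0.0111,0.0281,0,0.026,-0.4],[0,0,0.02,0,-0.4],[0,0,0.02,0,-0.4],[0,0,0.01,0,-0.4],[0,0,0,0,-0.4]]}}

```text
clock: 9.4
position: [0.4617, 0.1108, 0.2809]
orientation: [[-0.964, 0.267, -0.002], [0.267, 0.964, -0.0], [0.002, -0.001, -1.0]]
contact_force: [-0.1, -0.3, 0.1]
finger_gap: 0.038
finger_force: 12.0
```

```bash
cat >> h.py <<'E'
A=-.27
XD=np.array([np.cos(A),np.sin(A)]);YD=np.array([-np.sin(A),np.cos(A)])
def rk(q): return q[...,:2]@XD,q[...,:2]@YD
E
python3 - <<'E'
from h import *
np.set_printoptions(precision=4,suppress=True)
p=read_camera('scene');s=status.read_state()
print(s['position'],rk(s['position']),np.arctan2(s['orientation'][1,1],s['orientation'][0,1])-np.pi/2,s['contact_force'],s['finger_gap'])
save(p,'g4.png',(140,130,280,270),4)
T=grip_check(p,s,zr=(0,.04))
for sg in (-1,1):
    Q=T[np.sign(T[:,1])==sg]; print(sg,len(Q),np.percentile(Q,[2,50,98],axis=0).tolist())
P,u,v=cloud(p);T=(P-s['position'])@s['orientation']
m=(T[:,2]>.205)&(T[:,2]<.245)&(abs(T[:,1])<.03)&(T[:,0]<.03)&(T[:,0]>-.04)
hsv=cv2.cvtColor(p['pixels'],cv2.COLOR_RGB2HSV)[v,u];m&=(hsv[:,0]>95)&(hsv[:,0]<135)&(hsv[:,1]>90)
Q=T[m];print(len(Q));
if len(Q)>5: print(Q.min(0),Q.max(0),np.polyfit(Q[:,2],Q[:,0],1))
E
```

```text
[0.462  0.1108 0.2819] (np.float64(0.41570821462453444), np.float64(0.2300268502838011)) -0.2701102684901602 [ 0.2355 -0.2195 -0.6687] 0.037854909051480756
-1 228 [[-0.009436953029151075, -0.03291230269043532, 0.15970040621255313], [0.0024542043769873447, -0.030543580655437032, 0.17646766469204422], [0.009421423202264948, -0.004568710988570386, 0.19518471126261283]]
1 222 [[-0.00695553223968538, 0.002962016462564665, 0.15969893055379988], [0.004168473150291943, 0.019561552421275993, 0.1778923110145714], [0.009770929600646138, 0.030305549488828555, 0.19790017148962893]]
22
[-0.0185 -0.0215  0.2051] [-0.0064 -0.0179  0.2252] [-0.5272  0.0999]
```

View pics/g4.png

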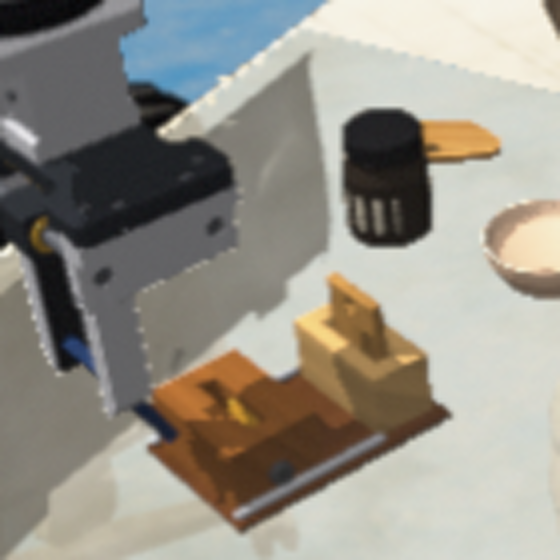

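The tile leans with its lower end toward the carriage face, at (170,430) in the crop. I'll lower it and advance gently.

Emit:
{"method": "carry_out", "body": {"increments": [[0,0.0005,0.016,0,-0.4],[0,0,0.0155,0,-0.4],[0,0,0,0,-0.4],[-0.003,0,0,0,-0.4],[-0.003,0,0,0,-0.4],[-0.002,0,0,0,-0.4],[-0.002,0,0,0,-0.4],[-0.002,0,0,0,-0.4],[-0.002,0,0,0,-0.4],[-0.002,0,0,0,-0.4],[-0.002,0,0,0,-0.4]]}}

```text
clock: 10.55
position: [0.4794, 0.1066, 0.2504]
orientation: [[-0.964, 0.267, -0.001], [0.267, 0.964, 0.0], [0.001, -0.0, -1.0]]
contact_force: [-3.3, 0.8, 0.3]
finger_gap: 0.0378
finger_force: 12.0
```

Emit:
{"method": "carry_out", "body": {"increments": [[-0.002,0,0,0,-0.4],[-0.002,0,0,0,-0.4],[-0.0015,0,0,0,-0.4],[-0.0015,0,0,0,-0.4]]}}

```text
clock: 10.95
position: [0.4862, 0.1047, 0.2504]
orientation: [[-0.964, 0.267, -0.0], [0.267, 0.964, -0.0], [0.0, -0.0, -1.0]]
contact_force: [-3.3, 0.4, 0.9]
finger_gap: 0.0374
finger_force: 12.0
```

Emit:
{"method": "carry_out", "body": {"increments": [[-0.0015,0,0,0,-0.4],[-0.0015,0,0,0,-0.4]]}}

```text
clock: 11.15
position: [0.4891, 0.1039, 0.2504]
orientation: [[-0.964, 0.267, -0.0], [0.267, 0.964, -0.0], [-0.0, -0.0, -1.0]]
contact_force: [-2.3, -0.3, 0.4]
finger_gap: 0.038
finger_force: 12.0
```

Emit:
{"method": "carry_out", "body": {"increments": [[-0.001,0,0,0,-0.4],[-0.001,0,0,0,-0.4]]}}

```text
clock: 11.35
position: [0.491, 0.1034, 0.2505]
orientation: [[-0.964, 0.266, 0.0], [0.266, 0.964, -0.0], [-0.0, -0.0, -1.0]]
contact_force: [-2.5, 0.7, -0.3]
finger_gap: 0.0378
finger_force: 12.0
```

Emit:
{"method": "carry_out", "body": {"increments": [[-0.001,0,0,0,-0.4]]}}

```text
clock: 11.45
position: [0.4919, 0.1031, 0.2505]
orientation: [[-0.964, 0.267, 0.0], [0.267, 0.964, -0.0], [-0.0, 0.0, -1.0]]
contact_force: [-1.9, 0.6, 0.1]
finger_gap: 0.0375
finger_force: 12.0
```

Emit:
{"method": "carry_out", "body": {"increments": [[-0.0007,0,0,0,-0.4]]}}

```text
clock: 11.55
position: [0.4926, 0.1029, 0.2504]
orientation: [[-0.964, 0.267, -0.0], [0.267, 0.964, -0.0], [0.0, -0.0, -1.0]]
contact_force: [-2.9, 1.0, 1.6]
finger_gap: 0.0378
finger_force: 12.0
```

Emit:
{"method": "carry_out", "body": {"increments": [[-0.0007,0,0,0,-0.4]]}}

```text
clock: 11.65
position: [0.4932, 0.1028, 0.2504]
orientation: [[-0.964, 0.267, -0.0], [0.267, 0.964, 0.0], [0.0, -0.0, -1.0]]
contact_force: [-2.4, 1.4, 0.2]
finger_gap: 0.0374
finger_force: 12.0
```

Emit:
{"method": "carry_out", "body": {"increments": [[-0.0007,0,0,0,-0.4]]}}

```text
clock: 11.75
position: [0.4939, 0.1026, 0.2504]
orientation: [[-0.964, 0.267, -0.0], [0.267, 0.964, -0.0], [0.0, -0.0, -1.0]]
contact_force: [-3.1, 0.3, 1.8]
finger_gap: 0.0377
finger_force: 12.0
```

Emit:
{"method": "carry_out", "body": {"increments": [[-0.0007,0,0,0,-0.4]]}}

```text
clock: 11.85
position: [0.4946, 0.1024, 0.2505]
orientation: [[-0.964, 0.267, 0.0], [0.267, 0.964, 0.0], [-0.0, 0.0, -1.0]]
contact_force: [-2.2, 1.0, 0.6]
finger_gap: 0.0379
finger_force: 12.0
```

Emit:
{"method": "carry_out", "body": {"increments": [[-0.0007,0,0,0,-0.4]]}}

```text
clock: 11.95
position: [0.4953, 0.1022, 0.2505]
orientation: [[-0.964, 0.267, 0.0], [0.267, 0.964, -0.0], [-0.0, 0.0, -1.0]]
contact_force: [-0.6, 0.8, 1.2]
finger_gap: 0.038
finger_force: 12.0
```

```bash
python3 - <<'E'
from h import *
np.set_printoptions(precision=4,suppress=True)
for c in ('scene','top'):
    p=read_camera(c);s=status.read_state()
    if c=='scene': save(p,'g5.png',(160,170,260,260),6)
    P,u,v=cloud(p);T=(P-s['position'])@s['orientation']
    hsv=cv2.cvtColor(p['pixels'],cv2.COLOR_RGB2HSV)[v,u]
    m=(T[:,2]>.16)&(T[:,2]<.245)&(abs(T[:,1])<.03)&(abs(T[:,0])<.03)&(hsv[:,0]>95)&(hsv[:,0]<135)&(hsv[:,1]>90)
    Q=T[m];print(c,len(Q))
    if len(Q)>5: print(Q.min(0),Q.max(0),np.polyfit(Q[:,2],Q[:,0],1));print(Q[np.argsort(Q[:,2])][::max(1,len(Q)//20)])
print(rk(s['position']),s['contact_force'])
E
```

```text
scene 195
[-0.0028 -0.021   0.1756] [0.0063 0.0217 0.23  ] [-0.0033  0.0049]
[[ 0.0028  0.0034  0.1756]
 [ 0.0015 -0.0002  0.1788]
 [ 0.0053  0.0005  0.1794]
 [ 0.0029  0.0111  0.18  ]
 [ 0.0059 -0.0031  0.1816]
 [ 0.0054  0.0083  0.1838]
 [ 0.0063  0.0178  0.1866]
 [ 0.0047  0.0148  0.1903]
 [ 0.0049 -0.008   0.193 ]
 [ 0.0054 -0.0011  0.1968]
 [ 0.0041  0.0154  0.2003]
 [ 0.0048 -0.0014  0.204 ]
 [ 0.0053 -0.008   0.2068]
 [ 0.0046  0.0041  0.2098]
 [ 0.0052 -0.003   0.2122]
 [ 0.0052 -0.0124  0.2136]
 [ 0.0039 -0.013   0.2164]
 [ 0.0049  0.0027  0.2184]
 [ 0.0051  0.003   0.2208]
 [ 0.0046 -0.0056  0.223 ]
 [ 0.004   0.0062  0.2259]
 [ 0.0041  0.0135  0.2279]]
top 0
(np.float64(0.450100685829226), np.float64(0.2305861479290925)) [-2.3928  0.5528  0.9692]
```

View pics/g5.png

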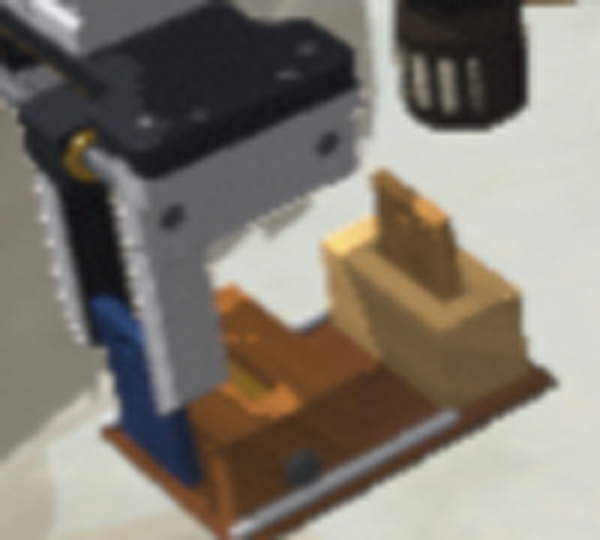

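The picture shows the tile standing vertical in front of the carriage face; the face fit gives a lean of about 0.02 rad. I'll push the last bit until the force rises.

Emit:
{"method": "carry_out", "body": {"increments": [[-0.0007,0,0,0,-0.4]]}}

```text
clock: 12.15
position: [0.4959, 0.102, 0.2505]
orientation: [[-0.964, 0.267, -0.0], [0.267, 0.964, 0.0], [0.0, 0.0, -1.0]]
contact_force: [-2.6, 1.2, 1.1]
finger_gap: 0.0377
finger_force: 12.0
```

Emit:
{"method": "carry_out", "body": {"increments": [[-0.0007,0,0,0,-0.4]]}}

```text
clock: 12.25
position: [0.4966, 0.1018, 0.2505]
orientation: [[-0.964, 0.267, -0.0], [0.267, 0.964, 0.0], [0.0, 0.0, -1.0]]
contact_force: [-2.4, 0.6, 0.6]
finger_gap: 0.0379
finger_force: 12.0
```

```bash
cat > tilt.py <<'E'
from h import *
np.set_printoptions(precision=4,suppress=True)
for i in range(2):
    p=read_camera('scene');s=status.read_state()
    P,u,v=cloud(p);T=(P-s['position'])@s['orientation']
    hsv=cv2.cvtColor(p['pixels'],cv2.COLOR_RGB2HSV)[v,u]
    m=(T[:,2]>.186)&(T[:,2]<.245)&(abs(T[:,1])<.016)&(abs(T[:,0])<.015)&(hsv[:,0]>95)&(hsv[:,0]<135)&(hsv[:,1]>90)
    Q=T[m];f=cv2.fitLine(Q[:,[0,2]].astype(np.float32),cv2.DIST_HUBER,0,.01,.01).ravel()
    print(len(Q),'lean',f[0]/f[1],'face x',np.median(Q[:,0]),'zmax',Q[:,2].max(),rk(s['position']),s['position'][2],s['contact_force'])
E
python3 tilt.py
```

```text
125 lean 0.0006112616 face x 0.005364673840115702 zmax 0.22959556342793938 (np.float64(0.45153428321992306), np.float64(0.23060848005457202)) 0.2504605992842318 [-3.3059  0.95    0.4593]
125 lean -0.012103867 face x 0.00535783080998381 zmax 0.2316266718649455 (np.float64(0.45148698308911617), np.float64(0.23060598137392585)) 0.2504543532871184 [-1.89   -0.4716  0.7598]
```

Emit:
{"method": "carry_out", "body": {"increments": [[-0.0007,0,0,0,-0.4]]}}

```text
clock: 12.45
position: [0.4972, 0.1017, 0.2504]
orientation: [[-0.964, 0.267, -0.001], [0.267, 0.964, 0.0], [0.001, -0.0, -1.0]]
contact_force: [-4.0, 1.2, 2.6]
finger_gap: 0.0377
finger_force: 12.0
```

Emit:
{"method": "carry_out", "body": {"increments": [[-0.0007,0,0,0,-0.4]]}}

```text
clock: 12.55
position: [0.4979, 0.1015, 0.2504]
orientation: [[-0.964, 0.267, -0.001], [0.267, 0.964, 0.0], [0.001, -0.0, -1.0]]
contact_force: [-4.5, 1.7, 1.6]
finger_gap: 0.0375
finger_force: 12.0
```

```bash
python3 tilt.py
```

```text
133 lean 0.022877825 face x 0.0065561880581848486 zmax 0.2332977638563148 (np.float64(0.4528351829563594), np.float64(0.23061552413395503)) 0.2504156904697021 [-3.7151  0.5337  0.8758]
136 lean 0.02521735 face x 0.006413089930284592 zmax 0.2294593987361055 (np.float64(0.45279884500768736), np.float64(0.2306143763880438)) 0.25039564690411825 [-4.471   1.2287  1.8842]
```

Emit:
{"method": "carry_out", "body": {"increments": [[0.001,0,0,0,-0.4],[0,0,-0.012,0,-0.4],[0,0,-0.012,0,-0.4],[0,0,-0.012,0,-0.4],[0,0,0,0,-0.4]], "newtons": 20}}

```text
clock: 13.15
position: [0.4974, 0.1018, 0.2888]
orientation: [[-0.964, 0.267, 0.004], [0.267, 0.964, 0.0], [-0.004, 0.001, -1.0]]
contact_force: [0.3, -0.0, -1.2]
finger_gap: 0.038
finger_force: 20.0
```

```bash
python3 tilt.py; python3 - <<'E'
from h import *
np.set_printoptions(precision=1,suppress=True,linewidth=200)
for c,o in (('top',[ 0.5152,-0.1392,1.2465]),('scene',[ 0.0259,-0.4366,0.6069])):
    d=np.load('pics/'+c+'.npz');P=d['P'];o=np.array(o)
    t=(.04-o[2])/(P[:,2]-o[2]);H=o+(P-o)*t[:,None];X,Y=rk(H);b=d['rgb'].sum(1)
    k=(X>.44)&(X<.51)&(abs(Y-.23)<.016)
    e=np.arange(.44,.51,.002);i=np.digitize(X[k],e)
    print(c,'x'); print(np.array([[e[j-1]*1000+1,b[k][i==j].mean()] for j in range(1,len(e)) if (i==j).any()]).T)
    k=(abs(X-.4765)<.003)&(abs(Y-.23)<.036)
    e=np.arange(.195,.267,.002);i=np.digitize(Y[k],e)
    print('y');print(np.array([[e[j-1]*1000+1,b[k][i==j].mean()] for j in range(1,len(e)) if (i==j).any()]).T)
E
```

```text
143 lean 0.011942076 face x 0.005835217198221253 zmax 0.22798302671329287 (np.float64(0.4519653691952665), np.float64(0.23063384036411472)) 0.28766233103742844 [ 0.3147  0.4473 -0.9274]
144 lean 0.019283136 face x 0.005941104535294275 zmax 0.22778561140929812 (np.float64(0.45182053320260995), np.float64(0.23057743603678463)) 0.28686546366763294 [-0.0804 -0.2216 -1.0351]
top x
[[441.  443.  445.  447.  449.  451.  453.  455.  457.  459.  461.  463.  465.  467.  469.  471.  473.  475.  477.  479.  481.  483.  485.  487.  489.  491.  493.  495.  497.  499.  501.  503.
  505.  507. ]
 [323.6 326.4 328.5 316.6 233.5 207.7 220.1 226.1 232.3 241.3 244.1 240.1 230.5 230.6 190.4 155.1 166.6 166.3 170.3 215.9 224.3 227.9 229.2 239.  237.8 234.4 228.6 229.5 232.5 185.6 146.4 144.2
  140.1 147.1]]
y
[[196.  198.  200.  202.  204.  206.  208.  210.  212.  214.  216.  218.  220.  222.  224.  226.  228.  230.  232.  234.  236.  238.  240.  242.  244.  246.  248.  250.  252.  254.  256.  258.
  260.  262.  264. ]
 [143.5 221.7 235.  241.7 247.5 238.7 206.  178.  183.3 171.7 167.3 169.  186.7 192.7 1
[... 285 characters left out ...]
9.  491.  493.  495.  497.  499.  501.  503.
  505.  507. ]
 [325.4 287.1 232.8 218.  216.4 223.8 262.7 301.  313.9 325.3 336.2 341.  337.6 326.1 311.9 289.3 264.5 293.7 290.  251.3 277.1 312.8 321.2 321.  329.8 330.6 327.9 322.5 324.8 347.5 382.  387.5
  424.8 375.7]]
y
[[196.  198.  200.  202.  204.  206.  208.  210.  212.  214.  216.  218.  220.  222.  224.  226.  228.  230.  232.  234.  236.  238.  240.  242.  244.  246.  248.  250.  252.  254.  256.  258.
  260.  262.  264. ]
 [165.  221.  312.7 333.  332.7 327.3 331.  322.3 343.7 347.  351.7 339.  349.3 356.7 387.  343.7 329.3 366.  273.7 265.  197.7 211.  186.  166.  143.  163.7 141.  177.7 225.  286.5 330.  341.
  344.5 376.5 476. ]]
```

Emit:
{"method": "carry_out", "body": {"increments": [[-0.01,0,0,0,-0.4],[-0.01,-0.0005,0,0,-0.4],[-0.008,0,0,0,-0.4],[0,0,0,0,-0.4],[0,0,0,0,-0.4]]}}

```text
clock: 13.75
position: [0.5239, 0.0937, 0.286]
orientation: [[-0.964, 0.267, -0.001], [0.267, 0.964, -0.0], [0.001, -0.0, -1.0]]
contact_force: [-0.4, 0.6, -0.9]
finger_gap: 0.0377
finger_force: 20.0
```

```bash
python3 tilt.py; python3 - <<'E'
from h import *
p=read_camera('scene');save(p,'g6.png',(160,170,260,260),6)
E
```

```text
149 lean 0.02816726 face x 0.00619178888967371 zmax 0.2302290420097519 (np.float64(0.47976540728903877), np.float64(0.2300660618574955)) 0.2861648405036625 [-0.2691 -0.0984  0.5613]
155 lean 0.030067755 face x 0.006240718518341388 zmax 0.23165608075081484 (np.float64(0.47969232631596276), np.float64(0.2301016597955323)) 0.2862950894353968 [ 0.1982  0.6015 -0.5571]
```

View pics/g6.png

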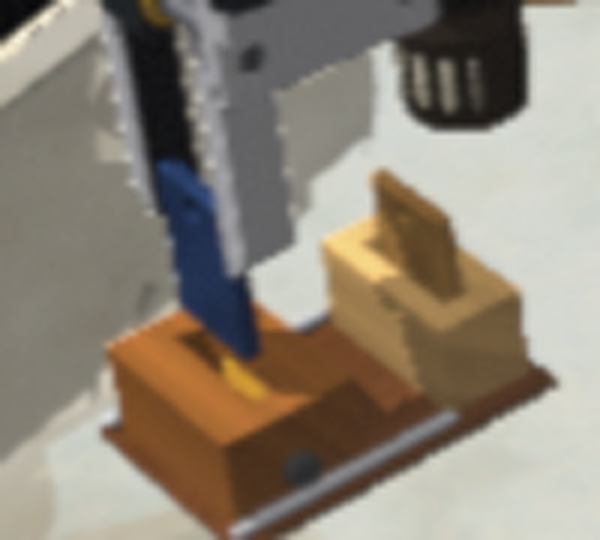

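The tile hangs over the slot, nearly upright and lined up with the mouth. I'll shift 0.5 mm and lower it with force checks.

Emit:
{"method": "carry_out", "body": {"increments": [[-0.0005,0,0.005,0,-0.4],[0,0,0.003,0,-0.4],[0,0,0.002,0,-0.4],[0,0,0.0015,0,-0.4],[0,0,0.0015,0,-0.4]]}}

```text
clock: 14.4
position: [0.5243, 0.0937, 0.2733]
orientation: [[-0.964, 0.267, -0.0], [0.267, 0.964, -0.0], [0.0, -0.0, -1.0]]
contact_force: [0.8, -0.7, -0.5]
finger_gap: 0.0376
finger_force: 20.0
```

Emit:
{"method": "carry_out", "body": {"increments": [[0,0,0.001,0,-0.4],[0,0,0.001,0,-0.4]]}}

```text
clock: 14.6
position: [0.5243, 0.0936, 0.2714]
orientation: [[-0.964, 0.267, 0.0], [0.267, 0.964, 0.0], [-0.0, 0.0, -1.0]]
contact_force: [-0.3, -0.1, -0.3]
finger_gap: 0.0379
finger_force: 20.0
```

Emit:
{"method": "carry_out", "body": {"increments": [[0,0,0.001,0,-0.4],[0,0,0.001,0,-0.4]]}}

```text
clock: 14.8
position: [0.5243, 0.0936, 0.2694]
orientation: [[-0.964, 0.267, 0.0], [0.267, 0.964, 0.0], [-0.0, 0.0, -1.0]]
contact_force: [-0.3, 0.3, -0.9]
finger_gap: 0.0379
finger_force: 20.0
```

Emit:
{"method": "carry_out", "body": {"increments": [[0,0,0.001,0,-0.4],[0,0,0.001,0,-0.4],[0,0,0.001,0,-0.4]]}}

```text
clock: 15.1
position: [0.5243, 0.0936, 0.2664]
orientation: [[-0.964, 0.267, 0.0], [0.267, 0.964, -0.0], [-0.0, -0.0, -1.0]]
contact_force: [-0.2, 0.2, 0.4]
finger_gap: 0.0377
finger_force: 20.0
```

Emit:
{"method": "carry_out", "body": {"increments": [[0,0,0.001,0,-0.4],[0,0,0.001,0,-0.4],[0,0,0.001,0,-0.4]]}}

```text
clock: 15.4
position: [0.5243, 0.0937, 0.2634]
orientation: [[-0.964, 0.267, -0.0], [0.267, 0.964, 0.0], [0.0, 0.0, -1.0]]
contact_force: [-0.4, -0.9, 0.4]
finger_gap: 0.0377
finger_force: 20.0
```

```bash
python3 tilt.py
```

```text
119 lean 0.032008085 face x 0.006459811439341913 zmax 0.22424320311670545 (np.float64(0.480295792875314), np.float64(0.23010005031593236)) 0.2631982275885544 [0.0394 0.0801 0.0683]
118 lean 0.03669628 face x 0.006416655841809775 zmax 0.2224992907993558 (np.float64(0.48029986099682376), np.float64(0.23009933439441166)) 0.2632855360558182 [-0.4281  0.4659 -0.642 ]
```

It has entered the slot freely. I'll continue.

Emit:
{"method": "carry_out", "body": {"increments": [[0,0,0.001,0,-0.4],[0,0,0.001,0,-0.4],[0,0,0.001,0,-0.4],[0,0,0.001,0,-0.4]], "newtons": 35}}

```text
clock: 15.9
position: [0.5242, 0.0937, 0.2594]
orientation: [[-0.964, 0.266, -0.0], [0.266, 0.964, 0.0], [0.0, -0.0, -1.0]]
contact_force: [-2.1, 1.6, 2.2]
finger_gap: 0.0373
finger_force: 35.0
```

Emit:
{"method": "carry_out", "body": {"increments": [[0,0,0.001,0,-0.4],[0,0,0.001,0,-0.4],[0,0,0.001,0,-0.4]]}}

```text
clock: 16.2
position: [0.5243, 0.0937, 0.2564]
orientation: [[-0.964, 0.267, -0.0], [0.267, 0.964, -0.0], [0.0, -0.0, -1.0]]
contact_force: [-2.6, 1.4, 1.5]
finger_gap: 0.0376
finger_force: 35.0
```

Emit:
{"method": "carry_out", "body": {"increments": [[0,0,0.001,0,-0.4],[0,0,0.001,0,-0.4],[0,0,0.001,0,-0.4]]}}

```text
clock: 16.5
position: [0.5243, 0.0936, 0.2533]
orientation: [[-0.964, 0.267, -0.0], [0.267, 0.964, 0.0], [0.0, -0.0, -1.0]]
contact_force: [-2.5, 0.4, 2.4]
finger_gap: 0.0375
finger_force: 35.0
```

Emit:
{"method": "carry_out", "body": {"increments": [[0,0,0.001,0,-0.4],[0,0,0.001,0,-0.4]]}}

```text
clock: 16.7
position: [0.5243, 0.0937, 0.2513]
orientation: [[-0.964, 0.267, -0.0], [0.267, 0.964, 0.0], [0.0, -0.0, -1.0]]
contact_force: [-2.7, 0.9, 1.2]
finger_gap: 0.0375
finger_force: 35.0
```

Emit:
{"method": "carry_out", "body": {"increments": [[0,0,0.001,0,-0.4],[0,0,0.001,0,-0.4]]}}

```text
clock: 16.9
position: [0.5243, 0.0936, 0.2493]
orientation: [[-0.964, 0.267, -0.0], [0.267, 0.964, -0.0], [0.0, -0.0, -1.0]]
contact_force: [-2.7, 0.8, 1.5]
finger_gap: 0.0379
finger_force: 35.0
```

Emit:
{"method": "carry_out", "body": {"increments": [[0,0,0.001,0,-0.4],[0,0,0.001,0,-0.4]]}}

```text
clock: 17.1
position: [0.5243, 0.0936, 0.2474]
orientation: [[-0.964, 0.267, -0.0], [0.267, 0.964, -0.0], [0.0, -0.0, -1.0]]
contact_force: [-2.1, 0.9, 2.3]
finger_gap: 0.0371
finger_force: 35.0
```

Emit:
{"method": "carry_out", "body": {"increments": [[0,0,0.001,0,-0.4]]}}

```text
clock: 17.2
position: [0.5245, 0.0936, 0.2472]
orientation: [[-0.964, 0.266, 0.001], [0.266, 0.964, -0.0], [-0.001, 0.0, -1.0]]
contact_force: [-6.0, -1.8, 18.7]
finger_gap: 0.0376
finger_force: 35.0
```

The force jumped at the predicted floor height, so the tile is home. I'll release, rise and check.

Emit:
{"method": "carry_out", "body": {"increments": [[0,0,-0.001,0,-0.4],[0,0,0,0,0.1],[0,0,0,0,0.1],[0,0,0,0,0.1],[0,0,0,0,0.1],[0,0,-0.01,0,0.1],[0,0,-0.02,0,0.1],[0,0,-0.03,0,0.1],[0,0,-0.04,0,0.1],[0,0,-0.04,0,0.1],[0,0,0,0,0.1]]}}

```text
clock: 18.3
position: [0.5244, 0.0937, 0.3935]
orientation: [[-0.964, 0.266, 0.009], [0.266, 0.964, 0.001], [-0.008, 0.003, -1.0]]
contact_force: [-0.2, -0.2, -0.4]
finger_gap: 0.0513
finger_force: 0.0
```

```bash
python3 - <<'E'
from h import *
np.set_printoptions(precision=4,suppress=True)
for c in ('scene','top'):
    p=read_camera(c)
    if c=='scene': save(p,'g7.png',(160,160,400,340),3)
    P,u,v=cloud(p);X,Y=rk(P);hsv=cv2.cvtColor(p['pixels'],cv2.COLOR_RGB2HSV)[v,u]
    m=(abs(X-.477)<.03)&(abs(Y-.23)<.03)&(hsv[:,0]>95)&(hsv[:,0]<135)&(hsv[:,1]>80)
    if m.sum()<5: print(c,m.sum());continue
    print(c,m.sum(),'X',np.percentile(X[m],[2,50,98]),'Y',np.percentile(Y[m],[2,98]),'z',np.percentile(P[m][:,2],[2,95,99]))
    f=m&(P[:,2]<.062);l=cv2.fitLine(np.stack([X[f],P[f][:,2]],1).astype(np.float32),cv2.DIST_HUBER,0,.01,.01).ravel();print('lean',l[0]/l[1])
    for n in ('stand','tile_green','tile_ochre'): print(n,[(w(p,x['at']),x['conf']) for x in tip_of(p,n)][:2])
    m=(P[:,2]>.044)&(P[:,2]<.056)&(np.linalg.norm(P[:,:2]-[.53,-.195],axis=1)<.07); print(cv2.minAreaRect((P[m][:,:2]*1000).astype(np.float32)))
print(status.read_state()['position'])
E
```

```text
scene 268 X [0.4481 0.4727 0.5047] Y [0.2045 0.2593] z [-0.7378  0.2511  0.3808]
lean -0.028535793
stand [(array([ 0.5372, -0.1944, -0.0015]), 0.92)]
tile_green [(array([ 0.5088, -0.1867,  0.0479]), 0.5)]
tile_ochre [(array([0.5946, 0.0761, 0.0405]), 0.47)]
((522.4488525390625, -193.50198364257812), (48.654354095458984, 53.129642486572266), 77.50252532958984)
top 0
[0.5242 0.0936 0.3863]
```

View pics/g7.png

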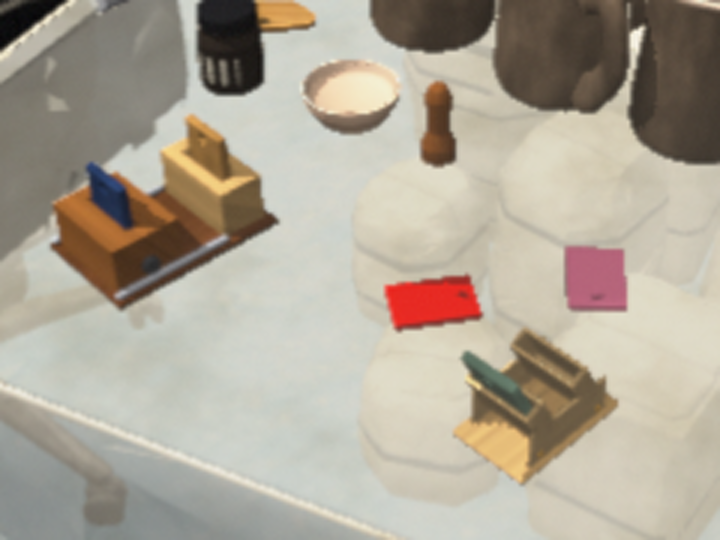

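The blue tile stands upright in the carriage slot, and the stand still holds the green tile. One more check of the tile's top height before handing in.

```bash
python3 - <<'E'
from h import *
np.set_printoptions(precision=4,suppress=True)
p=read_camera('scene')
P,u,v=cloud(p);X,Y=rk(P);hsv=cv2.cvtColor(p['pixels'],cv2.COLOR_RGB2HSV)[v,u]
m=(abs(X-.477)<.012)&(abs(Y-.23)<.025)&(hsv[:,0]>95)&(hsv[:,0]<135)&(hsv[:,1]>80)&(P[:,2]>.03)&(P[:,2]<.09)
print(m.sum(),np.percentile(X[m],[2,50,98]),np.percentile(Y[m],[2,98]),np.sort(P[m][:,2])[-12:],P[m][:,2].min())
k=(abs(X-.548)<.012)&(abs(Y-.23)<.025)&(P[:,2]>.045)&(P[:,2]<.09);print('ochre',np.sort(P[k][:,2])[-12:])
s=status.read_state();print(s['position'],s['clock'],s['qvel'])
E
```

```text
144 [0.4704 0.4723 0.4761] [0.2109 0.2452] [0.0686 0.0688 0.0688 0.0689 0.0691 0.0691 0.0691 0.0692 0.0693 0.0694
 0.0695 0.0699] 0.04081288003254335
ochre [0.0689 0.069  0.069  0.069  0.069  0.069  0.0693 0.0694 0.0699 0.0702
 0.0706 0.0707]
[0.5243 0.0936 0.3863] 18.6 [ 0.0071  0.0056 -0.2369 -0.0813  0.1184 -0.0492]
```

```bash
python3 -c "
from rig import job;print(job.hand_in())"
```

```text
the job is handed in; nothing more can be done
None
```

I drew the blue tile out of the stand and slid it home upright in the carriage slot. The last camera check showed its top level with the ochre tile's, and the stand and green tile had not moved. The job is handed in at about 19 s of robot time; the hand-in returned no verdict.

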